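Pack the tape measure in the kit case and snap the sprung lid shut

TASK

Put the tape measure into the open grey kit case beside the pine block that lies in it: it is too tall for the case standing up, so lay it flat on its side on the case floor, clear of the block, so that nothing stands above the rim. Then bring the sprung lid over and press it down until the front catch snaps and keeps it fully shut by itself. Leave the block lying in the case and do not push the other things on the bench about.

Things in the scene. Friction and masses are not known exactly. Their poses are not given: they have to be found in the camera images.
- case: Open grey plastic kit case screwed to the bench, 150 mm deep (its x) by 250 mm wide (its y), rim 55 mm above its underside. Walls 5 mm thick, floor 5 mm thick, so 50 mm deep inside; inside 140 x 240 mm. Origin: centre of the underside; its x points to the hinge side (away from the robot), y to the left, z up. Low screw flanges 4 mm high stick out 19 mm at both ends.
- lid (a joint): Lid hinge angle in rad: 0 fully shut, 1.72 open against its stop, leaning back past upright; it starts wide open. A light spring opens it from any angle unless the catch holds it (about 0.4 Nm net near shut, less farther open).
- lid_hinge (a point): On the hinge axis at the middle of the case's far rim: 78 mm along the case's x from its origin, 57 mm above its underside. The frame is fixed to the lid: its x is parallel to the case's x when shut, y along the hinge axis; the lid, a plate 153 mm long (to its -x), 250 mm wide and 7 mm thick, has its outer face 6 mm from the hinge axis to the lid's +z (up when shut, away from the robot when open).
- lid_front (a point): Middle of the front edge of the lid on its outer face, 153 mm from the hinge axis. A 40 mm long, 7 mm thick steel lip stands 8 mm out from this edge. Snapping the lip under the catch takes about 8 to 16 N downwards near this edge; the resistance then drops, and rises again once the lid is on its stop (angle 0), where 20 N gives about 2 mm.
- catch (a joint): Angle in rad of the sprung steel catch: an upright plate 34 mm wide on the middle of the case's front wall, reaching to about 75 mm height and 30 mm in front of the wall, with a round bar near its top. 0 at rest. The descending lip meets the bar at a lid angle of about 0.09 rad, pushes the catch outwards by about 0.07 rad and snaps under the bar (catch back to 0).
- tape_measure: Tape measure standing upright on the bench, 38 mm thick (its x), 72 mm long (its y), 68 mm tall (its z); solid faces 34 mm apart to grip across x; rounded upper corners. Origin: centre of its underside. About 0.24 kg. It starts in one of three places left of the case. It is stable on its foot and on its sides. Lying flat on its side (x upright) it is about 36 mm high.
- tape_mid (a point): Centre of the tape measure, 34 mm above its underside, axes as the tape measure.
- block: Loose pine block lying flat on the case floor toward the case's left (+y) end: 45 mm (x) by 90 mm (y) by 36 mm high, its long side across the case (along the case's x). Origin: centre of its underside.
- staple_box: Bystander: small staple carton 50 x 85 x 30 mm on the bench. Origin: centre of underside.
- carton: Bystander: small brown carton 70 x 100 x 60 mm. Origin: centre of underside.
- stapler: Bystander: desk stapler 34 x 140 x 36 mm. Origin: centre of underside.
There are look-alikes about, which are no part of the job. What is shaped like the block but yellow is not meant.

How it is judged (in metres and radians):
On the way:
1. with the lid still open, the tape measure lies flat on its side on the case floor, let go, beside the flat block (x of tape_mid in the frame of case between -0.07 and 0.07 m and y of tape_mid in the frame of case between -0.12 and 0.12 m and angle between the x axis of tape_measure and the z axis of case, either way round below 0.15 rad and z of tape_mid in the frame of case below 0.032 m and x of block in the frame of case between -0.07 and 0.07 m and y of block in the frame of case between -0.12 and 0.12 m and angle between block's own z axis and vertical below 0.15 rad and z of block in the frame of case below 0.015 m and value of joint lid above 1 rad and contact force between the fingers and tape_measure below 0.2 N and linear speed of tape_measure below 0.02 m/s), for 0.2 s.
At the end, for the whole second after the job is handed in: The lid is shut to within 0.04 rad and held by the catch alone (catch within 0.06 rad of rest); inside, the tape measure lies on its side within 0.15 rad of flat, its centre less than 32 mm above the case's underside, and the pine block lies flat (within 0.15 rad) on the floor (x of tape_mid in the frame of case between -0.07 and 0.07 m and y of tape_mid in the frame of case between -0.12 and 0.12 m and angle between the x axis of tape_measure and the z axis of case, either way round below 0.15 rad and z of tape_mid in the frame of case below 0.032 m and x of block in the frame of case between -0.07 and 0.07 m and y of block in the frame of case between -0.12 and 0.12 m and angle between block's own z axis and vertical below 0.15 rad and z of block in the frame of case below 0.015 m and value of joint lid below 0.04 rad and value of joint catch below 0.06 rad and linear speed of tape_measure below 0.02 m/s); the robot touches nothing.
It fails at once if the staple box is pushed more than 30 mm (distance of staple_box from where it was at the start of the episode above 0.03 m).
It fails at once if the carton is pushed more than 30 mm (distance of carton from where it was at the start of the episode above 0.03 m).
It fails at once if the stapler is pushed more than 30 mm (distance of stapler from where it was at the start of the episode above 0.03 m).
It also fails if it takes over 66 s, if anything falls off the work surface, if the arm or the gripper's body presses on something with over 40 N, if the wrist force passes 120 N, or if a joint passes its speed limit or range.

ROBOT

A 6-joint arm with a two-finger parallel gripper is mounted at the origin on the work surface; the furniture and walls round the work are solid. World frame = base frame: x ahead of the robot, y to its left, z up, the work surface at z = 0. Lengths are in m, angles in degrees, forces in N, time in s.
With the tool pointing down it reaches from about 0.4 to 0.825 m from the base axis. Payload 7 kg.
Tool frame: the origin (TCP) lies on the centre line of the jaws, within the pads' length; the fingertips stand 11 mm ahead of it and the grasp point (between the pads) lies 8 mm behind it; z points along the fingers, y is the line along which they close (so a half turn about z gives the same grasp; the last joint's range is limited). The gripper opens to 88 mm and grips with 3 to 60 N. Pads are 19 mm wide; open, the fingers measure 130 mm over their backs; the gripper's body (78 mm by 193 mm) begins 47 mm behind the grasp point.
Start: joints at [-60.04, 20.546, 0.682, 0, -70.136, -16.507], TCP at [0.157, -0.656, 0.238] pointing down, gripper open.
Joint ranges: [-176.03, 176.03], [-82.01, 121.73], [-58.28, 71.71], [-173.87, 95.51], [-174.79, -0.11], [-173.66, 173.66]. Speed limits (degrees/s): [136.94, 136.94, 172.46, 180, 180, 180].

INTERFACE

Orientations are given as [roll, pitch, yaw] about the fixed x, y, z axes, in that order (R = Rz(yaw) Ry(pitch) Rx(roll)).
In Python, from plant import r, capture, camera_model, job gives the robot as it stands.
- The arm moves only by the tool drive_tool, never from a script. Its argument "increments" is a list that holds one entry, the list of rows, each a list of 5 numbers: the gripper's target within -1 to 1 (fully open at 1, half-way at 0, shut at -1), then the shift along the tool's x, y, z scaled (see below), then the turn about the tool's z scaled (see below). In form: [[[gripper, tx, ty, tz, roll], ...]]. A call has 1 to 5 rows; each row is the pose to reach, as a shift and turn from the pose commanded when the call began, along the tool's axes at that moment, turning the shorter way round; what a row does not reach only later rows make up. The controller multiplies each number of a shift by 120 mm and each number of a turn by 360 degrees. A row lasts 1/8 s, in which the tool goes at most 62.5 mm and 10.7 degrees, less where a joint would pass 70% of its speed; a pose out of reach is approached as far as the arm can. A call with a number of a shift or a turn outside -1 to 1 is refused whole. A call with a gripper value outside its range is refused whole. The fingers move at their own pace and stop on an object; "squeeze" is the grip in N (left out, the last holds). Time passes only in rows, so rows that repeat a pose let the fingers close. It gives the time, the measured TCP pose, the force, the opening and the grip force at its end, in the units of the state.
- r.get_state(): the state, without advancing time (a new reading comes with each control period).
- capture(name): name is "scene" or "top"; returns the picture (420x560x3 uint8, red, green, blue); there is no depth.
- camera_model(name): a dict with "camera_matrix" (3x3 intrinsics, pixels), "rvec" (rotation vector, rad) and "tvec" (3), from world to camera coordinates, as OpenCV has them. Camera axes: x right, y down, z forward; pixel columns grow to the right and rows downward; lengths in m; the calibration is good to about 2 mm. A picture is of the moment at which its call begins. camera_model takes no time and is no camera call.
- job.close_job(): hands the job in; it is judged then, once.
The state is a dict: "time_s": time; "joints": joint angles; "qd": joint speeds; "joint_torque": joint torques, N m; "tcp_pos": TCP position; "eef_rot": TCP orientation; "contact_force": force on the tool from outside, world axes, zero at the start; "moment": the same for the moment, N m; "gripper_width": finger opening in m; "gripper_force": force on a finger pad.
Only numpy, scipy, OpenCV 4.12 (cv2) and the standard library are available. Lean on these libraries where they do the work, as an engineer would, in place of code of your own. Each camera call takes 0.05 s, during which the arm holds its last target. There are 200 camera calls.

## Working session

There is one attempt and no reset: what is moved stays moved. The work goes in short steps, Python scripts to look and compute and a tool call to move; the robot and the scene stay as the last step left them, time stands still between calls to the robot, and variables do not carry over. Pictures are saved under pics/ and viewed, at most 10 in all, crops included, and the job is handed in when it is done.

Besides the shell and the picture viewer there is one more tool, called after "Request:" by a JSON object that holds its "api" and its "payload". drive_tool: Moves the arm, as the interface text tells. Its arguments: {"type":"object","properties":{"increments":{"type":"array"},"squeeze":{"type":"number"}},"required":["increments"]}

```bash
mkdir -p pics; ls; python3 - <<'E'
from plant import r,capture,camera_model
import cv2,numpy as np
for n in("scene","top"):
    im=capture(n); cv2.imwrite(f"pics/{n}0.png",im[:,:,::-1]); m=camera_model(n)
    R=cv2.Rodrigues(np.array(m["rvec"],float))[0]; print(n,np.round(-R.T@np.array(m["tvec"]).ravel(),3),np.round(R,2).tolist(),np.array(m["camera_matrix"]).tolist())
s=r.get_state();print(s)
E
```

```text
pics
scene [-0.17   0.397  0.886] [[-0.51, -0.86, 0.01], [-0.64, 0.38, -0.67], [0.57, -0.35, -0.74]] [[481.37941474079616, 0.0, 283.150676008051], [0.0, 481.37941474079616, 208.77431435199532], [0.0, 0.0, 1.0]]
top [ 0.351 -0.009  1.049] [[-0.02, -1.0, -0.01], [-1.0, 0.02, -0.09], [0.09, 0.01, -1.0]] [[417.53221566302363, 0.0, 276.3105420267977], [0.0, 417.53221566302363, 206.88327986516404], [0.0, 0.0, 1.0]]
{'time_s': 0.1, 'joints': array([-6.00423864e+01,  2.05878637e+01,  6.39275933e-01, -1.74832733e-02,
       -7.01357373e+01, -1.65057262e+01]), 'qd': array([ 0.07908846, -0.19013564,  0.06151529,  0.02923805, -0.05557813,
        0.02793843]), 'joint_torque': array([-1.08100619e-03, -5.84166133e+01,  2.93748933e+01,  7.01544553e+00,
        1.01290934e-02, -6.95118842e-05]), 'tcp_pos': array([ 0.15688829, -0.65608464,  0.23671307]), 'eef_rot': array([ 1.79914480e+02, -8.20089463e-03, -1.66554059e+02]), 'contact_force': array([ 0.03600275, -0.44244718, -0.46983351]), 'moment': array([-0.02344896,  0.01111413, -0.07793291]), 'gripper_force': 0.0, 'gripper_width': 0.0876445421521667}
```

View pics/top0.png

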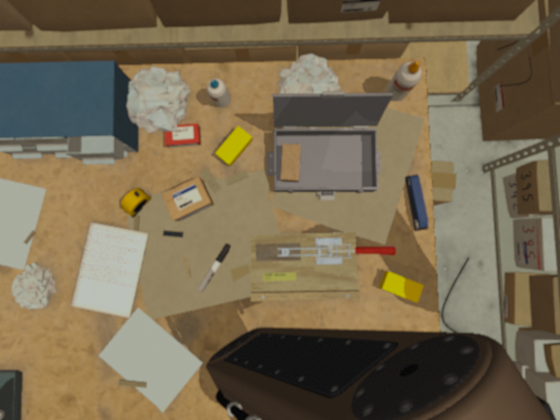

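View pics/scene0.png

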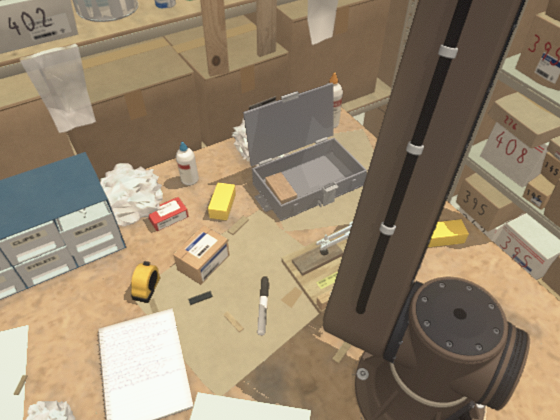

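The top view shows the case at about (325,160), with the block at its left end (290,162), the open lid above it and the catch at (326,195). The tape is at (133,201), and at (145,281) in the scene view. The staple box is red at (182,134), the carton is at (187,199) and the stapler at (417,202). Next I'll crop in closer and measure.

```bash
cat > h.py <<'E'
import cv2,numpy as np
from plant import r,capture,camera_model
def ray(n,uv):
    m=camera_model(n);K=np.array(m["camera_matrix"],float);R=cv2.Rodrigues(np.array(m["rvec"],float))[0];t=np.array(m["tvec"],float).ravel()
    uv=np.atleast_2d(np.array(uv,float));d=np.c_[uv,np.ones(len(uv))]@np.linalg.inv(K).T@R
    return -R.T@t,d
def onz(n,uv,z):
    c,d=ray(n,uv);return c+d*((z-c[2])/d[:,2])[:,None]
def proj(n,P):
    m=camera_model(n);return cv2.projectPoints(np.array(P,float).reshape(-1,3),np.array(m["rvec"],float),np.array(m["tvec"],float),np.array(m["camera_matrix"],float),None)[0].reshape(-1,2)
def ymask(im):
    h=cv2.cvtColor(im,cv2.COLOR_RGB2HSV);return cv2.inRange(h,(18,150,110),(32,255,255))
E
python3 - <<'E'
from h import *
t=cv2.imread("pics/top0.png");s=cv2.imread("pics/scene0.png")
def z(im,x,y,w,h,W,H):return cv2.resize(im[y:y+h,x:x+w],(W,H),interpolation=cv2.INTER_CUBIC)
a=z(t,262,85,133,120,532,480)   # x4
b=z(t,110,180,50,45,250,225); c=z(s,120,255,50,50,250,250)
o=np.zeros((480,790,3),np.uint8);o[:,:532]=a;o[:225,535:785]=b;o[228:478,535:785]=c
cv2.imwrite("pics/crop0.png",o)
for n,im in(("top",t),("scene",s)):
    k,l,st,ce=cv2.connectedComponentsWithStats(ymask(im[:,:,::-1]))
    print(n,[(st[i].tolist(),ce[i].round(1).tolist()) for i in range(1,k) if st[i][4]>40])
E
```

```text
top [([410, 61, 9, 11, 66], [414.5, 66.1]), ([215, 126, 38, 40, 803], [233.5, 145.4]), ([120, 188, 29, 28, 414], [131.9, 200.1]), ([379, 271, 45, 32, 864], [401.3, 286.1])]
scene [([208, 189, 27, 31, 233], [221.7, 209.9]), ([428, 220, 40, 27, 573], [450.6, 233.8]), ([132, 264, 26, 34, 542], [141.7, 280.4])]
```

View pics/crop0.png

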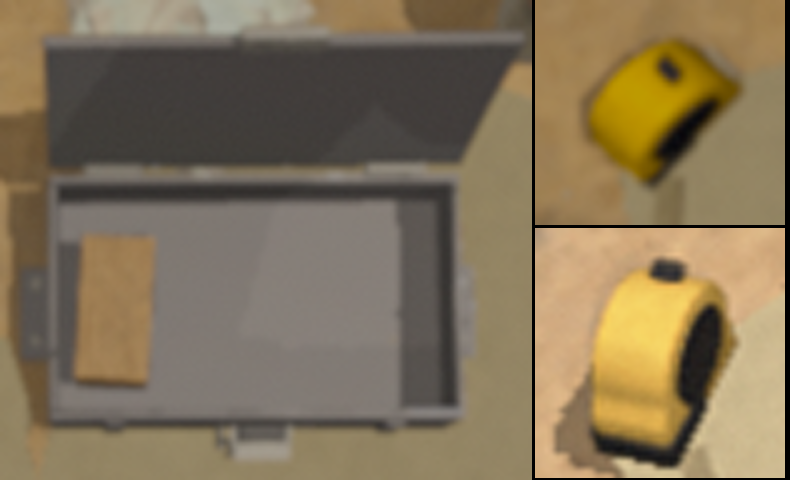

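The crop shows the case rim's outer corners at crop (50,180), (458,180), (462,420) and (48,423). The block's top spans crop (78..155, 235..385). The tape stands turned about 45°, with its long axis running lower-left to upper-right in the top view. Its base corners in the scene view are near crop (592,450) and (672,467).

```bash
python3 - <<'E'
from h import *
np.set_printoptions(precision=4,suppress=True)
c=np.array([(50,180),(458,180),(462,420),(48,423)])/4+[262,85]
P=onz("top",c,.055);print("rim",P[:,:2].tolist(),np.linalg.norm(np.roll(P,-1,0)-P,axis=1),P.mean(0))
b=np.array([(82,235),(155,237),(147,385),(75,381)])/4+[262,85]
B=onz("top",b,.041);print("block",np.linalg.norm(np.roll(B,-1,0)-B,axis=1),B.mean(0))
s=(np.array([(592,450),(670,467),(735,348)])-[535,228])/5+[120,255]
S=onz("scene",s,0.002);print("tape base",S.tolist(),np.linalg.norm(np.diff(S,axis=0),axis=1))
t=(np.array([(590,112),(672,40),(738,90),(655,185)])-[535,0])/5+[110,180]
print("tape top z.068/.04/0");[print(onz("top",t,z)[:,:2].tolist()) for z in(.068,.04,0)]
# top-face centroid via two views: triangulate black button
u=(np.array([668,68])-[535,0])/5+[110,180];v=(np.array([667,268])-[535,228])/5+[120,255]
c1,d1=ray("top",u);c2,d2=ray("scene",v)
A=np.c_[d1[0],-d2[0]];k=np.linalg.lstsq(A,c2-c1,rcond=None)[0];print("button",c1+k[0]*d1[0],c2+k[1]*d2[0])
E
```

```text
rim [[0.629864038351704, 0.003226510899572741], [0.6241588868102699, -0.24386350363659487], [0.47769691307825657, -0.2402279788150594], [0.48111150137850983, 0.007249008392867122]] [0.2472 0.1465 0.2475 0.1488] [ 0.5532 -0.1184  0.055 ]
block [0.0448 0.0919 0.0439 0.0907] [ 0.5522 -0.0347  0.041 ]
tape base [[0.4549841497529221, 0.38984317039510813, 0.0019999999999998908], [0.43040019454662115, 0.3644335759789885, 0.0019999999999998908], [0.47288027610643757, 0.319241551801512, 0.0019999999999998908]] [0.0354 0.062 ]
tape top z.068/.04/0
[[0.45922388253288465, 0.37055227584416095], [0.49286097468149825, 0.33185030370191715], [0.4682599237121078, 0.30013291903497974], [0.4238736405870932, 0.33916476346124597]]
[[0.46230488177124524, 0.3813890824634011], [0.4969024340187581, 0.34158202966117923], [0.47159893446247153, 0.308958999456291], [0.42594526313125675, 0.34910534358402484]]
[[0.4667063092546175, 0.39687023477660144], [0.5026759473577007, 0.35548449531726783], [0.47636894982013406, 0.32156768577244993], [0.4289047239086333, 0.363306172330852]]
button [0.48   0.3349 0.0642] [0.4797 0.3345 0.0641]
```

Measured values:

| Item | Position (m) | Orientation and checks |
|---|---|---|
| Case | centre (0.553, -0.118) | yaw about -1°, sizes agree with those given |
| Tape | centre (0.465, 0.354) | thickness axis at about 45°, button at z = 0.064 (plausible) |
| Block | case y of about +0.083 | – |

I'll start moving: up and around, while turning the tool.

Request:
{"api": "drive_tool", "payload": {"increments": [[[1,-0.3,0.1,-0.4,-0.0297],[1,-0.745,0.25,-0.83,-0.0594],[1,-0.745,0.25,-0.83,-0.089],[1,-0.745,0.25,-0.83,-0.119],[1,-0.745,0.25,-0.83,-0.1486]]]}}

```text
time_s: 0.72
tcp_pos: [0.2373, -0.6061, 0.3369]
eef_rot: [180.0, 0.0, -112.7]
contact_force: [0.3, 0.7, -0.4]
gripper_width: 0.0875
gripper_force: 0.0
```

Request:
{"api": "drive_tool", "payload": {"increments": [[[1,0,0,0,-0.0297],[1,0,0,0,-0.0594],[1,0,0,0,-0.089],[1,0,0,0,-0.119],[1,0,0,0,-0.1486]]]}}

```text
time_s: 1.35
tcp_pos: [0.2369, -0.6063, 0.3366]
eef_rot: [-180.0, 0.1, -59.2]
contact_force: [-0.5, -0.2, -0.2]
gripper_width: 0.0877
gripper_force: 0.0
```

Request:
{"api": "drive_tool", "payload": {"increments": [[[1,0,0,0,-0.0297],[1,0,0,0,-0.0594],[1,0,0,0,-0.089],[1,0,0,0,-0.119],[1,0,0,0,-0.1486]]]}}

```text
time_s: 1.98
tcp_pos: [0.237, -0.6063, 0.3366]
eef_rot: [-180.0, 0.0, -5.7]
contact_force: [-0.0, 0.0, 1.2]
gripper_width: 0.0874
gripper_force: 0.0
```

Request:
{"api": "drive_tool", "payload": {"increments": [[[1,0.4,-0.4,0,-0.008],[1,0.8,-0.8,0,-0.016],[1,1,-1,0,-0.016],[1,1,-1,0,-0.016]]]}}

```text
time_s: 2.48
tcp_pos: [0.3711, -0.4978, 0.3368]
eef_rot: [-180.0, 0.0, -0.1]
contact_force: [-0.2, -0.5, 0.4]
gripper_width: 0.0876
gripper_force: 0.0
```

Request:
{"api": "drive_tool", "payload": {"increments": [[[1,0.4,-0.5,0,0],[1,0.8,-0.9,0,0],[1,0.85,-1,0,0],[1,0.85,-1,0,0]]]}}

```text
time_s: 2.98
tcp_pos: [0.4725, -0.3791, 0.3368]
eef_rot: [-180.0, 0.0, -0.2]
contact_force: [-1.3, 0.1, -0.7]
gripper_width: 0.0876
gripper_force: 0.0
```

Request:
{"api": "drive_tool", "payload": {"increments": [[[1,0,-0.5,0,0],[1,0,-1,0,0],[1,0,-1,0,0]]]}}

```text
time_s: 3.35
tcp_pos: [0.4717, -0.2585, 0.3378]
eef_rot: [-180.0, -0.1, -0.1]
contact_force: [0.2, -0.2, 0.3]
gripper_width: 0.0878
gripper_force: 0.0
```

Request:
{"api": "drive_tool", "payload": {"increments": [[[1,0,-0.5,0,0],[1,0,-1,0,0],[1,0,-1,0,0]]]}}

```text
time_s: 3.72
tcp_pos: [0.4728, -0.1387, 0.3375]
eef_rot: [-180.0, -0.0, -0.1]
contact_force: [-0.8, 0.6, 0.1]
gripper_width: 0.0877
gripper_force: 0.0
```

Request:
{"api": "drive_tool", "payload": {"increments": [[[1,0,-0.5,0,0],[1,0,-1,0,0],[1,0,-1,0,0]]]}}

```text
time_s: 4.1
tcp_pos: [0.4738, -0.0189, 0.3371]
eef_rot: [-180.0, -0.0, -0.1]
contact_force: [0.3, -0.2, 0.8]
gripper_width: 0.0878
gripper_force: 0.0
```

Request:
{"api": "drive_tool", "payload": {"increments": [[[1,0,-0.5,0,0],[1,0,-1,0,0],[1,0,-1,0,0]]]}}

```text
time_s: 4.47
tcp_pos: [0.4748, 0.1008, 0.3367]
eef_rot: [180.0, 0.0, -0.2]
contact_force: [0.4, -0.4, -0.3]
gripper_width: 0.0881
gripper_force: 0.0
```

Request:
{"api": "drive_tool", "payload": {"increments": [[[1,0,-0.5,0,0.028],[1,0,-1,0,0.056],[1,0,-1,0,0.084],[1,0,-1,0,0.11],[1,0,-1,0,0.125]]]}}

```text
time_s: 5.1
tcp_pos: [0.4759, 0.2175, 0.3369]
eef_rot: [179.9, -0.0, -45.7]
contact_force: [-0.6, -0.3, -0.3]
gripper_width: 0.0878
gripper_force: 0.0
```

Request:
{"api": "drive_tool", "payload": {"increments": [[[1,-0.42,-0.36,0,0],[1,-0.843,-0.725,0,0],[1,-0.843,-0.725,0.4,0],[1,-0.843,-0.725,0.9,0],[1,-0.843,-0.725,1,0]]]}}

```text
time_s: 5.72
tcp_pos: [0.4654, 0.3491, 0.2132]
eef_rot: [179.6, -0.1, -45.4]
contact_force: [-0.6, 0.1, 0.3]
gripper_width: 0.0876
gripper_force: 0.0
```

```bash
python3 - <<'E'
from h import *
print(r.get_state()["tcp_pos"],r.get_state()["eef_rot"])
t=capture("top");s=capture("scene")
a=cv2.resize(t[150:250,80:200],(480,400));b=cv2.resize(s[230:330,100:200],(400,400))
cv2.imwrite("pics/g1.png",np.hstack([a[:,:395],b])[:,:,::-1])
E
```

```text
[0.46535201 0.34912429 0.21318915] [ 1.79556525e+02 -5.67408352e-02 -4.54384801e+01]
```

View pics/g1.png

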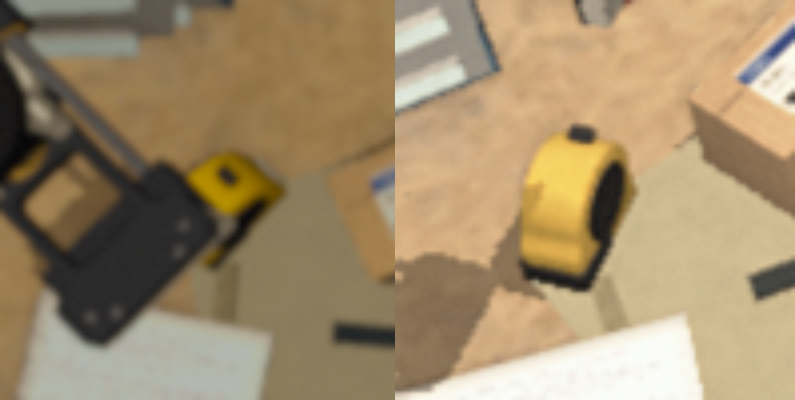

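The tape is untouched. The gripper body is aligned with the tape's thickness axis, and its end sits at left-crop (150,280), which fits the parallax at that height. Next: descend and grip.

Request:
{"api": "drive_tool", "payload": {"increments": [[[1,-0.03,-0.03,0.3,0],[1,-0.03,-0.03,0.6,0],[1,-0.03,-0.03,0.85,0],[1,-0.03,-0.03,0.95,0]]]}}

```text
time_s: 6.32
tcp_pos: [0.4668, 0.358, 0.1042]
eef_rot: [-179.9, -0.0, -45.3]
contact_force: [0.7, 0.2, 0.4]
gripper_width: 0.0877
gripper_force: 0.0
```

Request:
{"api": "drive_tool", "payload": {"increments": [[[1,0,0,0.2,0],[1,0,0,0.4,0],[1,0,0,0.4,0]]]}}

```text
time_s: 6.7
tcp_pos: [0.4652, 0.3578, 0.0557]
eef_rot: [179.9, 0.0, -45.3]
contact_force: [-6.3, -0.0, -1.3]
gripper_width: 0.0875
gripper_force: 0.0
```

Request:
{"api": "drive_tool", "payload": {"increments": [[[-0.5,0,0,0,0],[-0.5,0,0,0,0],[-0.5,0,0,0,0],[-0.5,0,0,0,0],[-0.5,0,0,0,0]]], "squeeze": 25}}

```text
time_s: 7.32
tcp_pos: [0.4652, 0.3578, 0.0565]
eef_rot: [180.0, 0.0, -45.3]
contact_force: [-6.1, -0.5, -3.8]
gripper_width: 0.043
gripper_force: 0.1
```

Request:
{"api": "drive_tool", "payload": {"increments": [[[-0.5,0,0,0,0],[-0.5,0,0,0,0],[-0.5,0,0,0,0]]]}}

```text
time_s: 7.7
tcp_pos: [0.4652, 0.3578, 0.0565]
eef_rot: [180.0, 0.0, -45.3]
contact_force: [-6.2, -0.1, -3.7]
gripper_width: 0.0341
gripper_force: 24.5
```

```bash
python3 - <<'E'
from h import *
s=r.get_state();print(s["tcp_pos"],s["contact_force"],s["moment"],s["gripper_width"],s["gripper_force"])
t=capture("top");s=capture("scene")
a=cv2.resize(t[120:250,80:200],(395,428));b=cv2.resize(s[200:330,80:200],(395,428))
cv2.imwrite("pics/g2.png",np.hstack([a,b])[:,:,::-1])
E
```

```text
[0.46522553 0.35775959 0.05647142] [-6.21711941 -0.08891406 -3.73518271] [-0.12960582  2.25480119  0.28986242] 0.034105355322567366 24.502921077946667
```

View pics/g2.png

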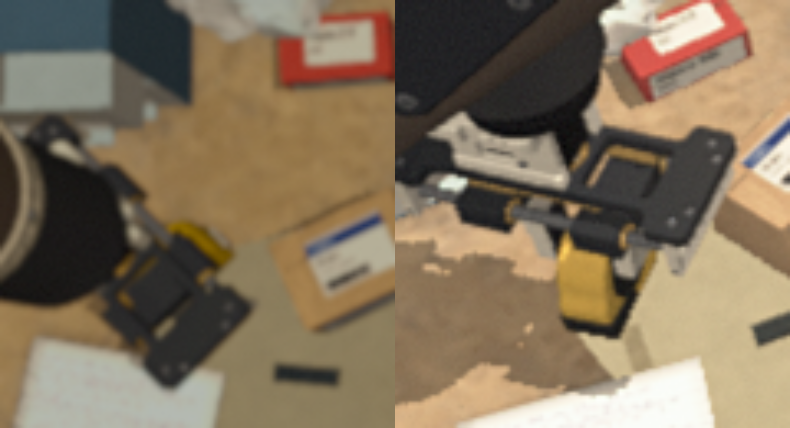

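The tape is gripped: the opening is 34.1 mm and the squeeze 24.5 N. The gripper body lightly touches the cabinet at the upper left of the top crop (6 N). I'll back off and lift.

Request:
{"api": "drive_tool", "payload": {"increments": [[[-0.5,-0.06,0.06,-0.15,0],[-0.5,-0.12,0.12,-0.5,0],[-0.5,-0.12,0.12,-1,0],[-0.5,-0.12,0.12,-1,0]]]}}

```text
time_s: 8.3
tcp_pos: [0.4477, 0.361, 0.1836]
eef_rot: [-179.2, 0.1, -45.2]
contact_force: [-0.2, 0.1, -3.7]
gripper_width: 0.0343
gripper_force: 24.5
```

Request:
{"api": "drive_tool", "payload": {"increments": [[[-0.5,0.4,0.4,-0.5,-0.028],[-0.5,0.7,0.7,-0.6,-0.056],[-0.5,0.7,0.7,-0.6,-0.084],[-0.5,0.7,0.7,-0.6,-0.11],[-0.5,0.7,0.7,-0.6,-0.1235]]]}}

```text
time_s: 8.93
tcp_pos: [0.4445, 0.2387, 0.2488]
eef_rot: [-179.9, -0.1, -0.7]
contact_force: [0.2, -0.6, -1.8]
gripper_width: 0.0339
gripper_force: 24.8
```

Request:
{"api": "drive_tool", "payload": {"increments": [[[-0.5,0.2,0.5,0,0],[-0.5,0.4,0.9,0,0],[-0.5,0.4,1,0,0],[-0.5,0.4,1,0,0]]]}}

```text
time_s: 9.43
tcp_pos: [0.4906, 0.1176, 0.248]
eef_rot: [-180.0, -0.1, -1.0]
contact_force: [-0.7, 1.1, -3.3]
gripper_width: 0.034
gripper_force: 24.9
```

Request:
{"api": "drive_tool", "payload": {"increments": [[[-0.5,0.12,0.48,0,0],[-0.5,0.25,0.9,0,0],[-0.5,0.25,0.96,0,0],[-0.5,0.25,0.96,0,0]]]}}

```text
time_s: 9.93
tcp_pos: [0.5189, 0.0033, 0.2474]
eef_rot: [-180.0, -0.0, -0.9]
contact_force: [-0.8, 0.8, -2.7]
gripper_width: 0.0336
gripper_force: 24.9
```

Request:
{"api": "drive_tool", "payload": {"increments": [[[-0.5,0.12,0.48,0,0],[-0.5,0.25,0.9,0,0],[-0.5,0.25,0.96,0,0],[-0.5,0.25,0.96,0,0],[-0.5,0.25,0.96,0,0]]]}}

```text
time_s: 10.55
tcp_pos: [0.5473, -0.1112, 0.2474]
eef_rot: [-180.0, -0.0, -0.7]
contact_force: [-0.3, -0.0, -2.9]
gripper_width: 0.0337
gripper_force: 24.9
```

Request:
{"api": "drive_tool", "payload": {"increments": [[[-0.5,0,0,0.25,0],[-0.5,0,0,0.55,0],[-0.5,0,0,0.8,0],[-0.5,0,0,0.9,0],[-0.5,0,0,0.9,0]]]}}

```text
time_s: 11.18
tcp_pos: [0.5473, -0.1121, 0.1391]
eef_rot: [180.0, 0.0, -0.8]
contact_force: [-0.2, -0.2, -2.5]
gripper_width: 0.0338
gripper_force: 24.9
```

Request:
{"api": "drive_tool", "payload": {"increments": [[[-0.5,0,0,0.2,0],[-0.5,0,0,0.4,0],[-0.5,0,0,0.52,0],[-0.5,0,0,0.58,0],[-0.5,0,0,0.6,0]]]}}

```text
time_s: 11.8
tcp_pos: [0.5478, -0.1128, 0.0675]
eef_rot: [180.0, -0.0, -0.8]
contact_force: [-0.5, -0.7, -2.6]
gripper_width: 0.0336
gripper_force: 24.9
```

Request:
{"api": "drive_tool", "payload": {"increments": [[[-0.5,0,0,0.02,0],[-0.5,0,0,0.04,0],[-0.5,0,0,0.05,0],[-0.5,0,0,0.05,0]]]}}

```text
time_s: 12.3
tcp_pos: [0.5475, -0.1129, 0.062]
eef_rot: [180.0, -0.0, -0.8]
contact_force: [-2.3, 1.0, 3.6]
gripper_width: 0.0338
gripper_force: 24.9
```

The tape is on the floor, with force z changing by +6 N. I'll release it and lift.

Request:
{"api": "drive_tool", "payload": {"increments": [[[0.15,0,0,0,0],[0.15,0,0,0,0],[0.15,0,0,0,0],[0.15,0,0,-0.1,0],[0.15,0,0,-0.35,0]]]}}

```text
time_s: 12.92
tcp_pos: [0.5465, -0.1129, 0.103]
eef_rot: [180.0, 0.2, -0.8]
contact_force: [0.8, 0.3, 1.4]
gripper_width: 0.0505
gripper_force: 0.0
```

```bash
python3 - <<'E'
from h import *
s=r.get_state();print(s["tcp_pos"],s["contact_force"],s["gripper_width"])
t=capture("top");s=capture("scene")
a=cv2.resize(t[85:205,262:395],(443,400));b=cv2.resize(s[110:230,240:370],(340,314))
o=np.zeros((400,785,3),np.uint8);o[:,:443]=a;o[:314,445:]=b
cv2.imwrite("pics/c1.png",o[:,:,::-1])
E
```

```text
[ 0.54645333 -0.11289805  0.10302368] [0.77035113 0.33652538 1.35311902] 0.05053789338154212
```

View pics/c1.png

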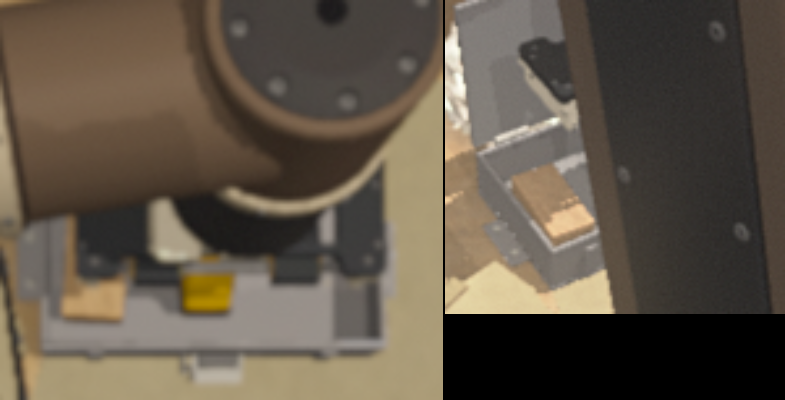

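The tape stands upright in the case, yellow at left-crop (183..233, 270..312), and the block is still flat. Next I'll close the fingers, move to the tape's +y side near the top, and push it over towards -y.

Request:
{"api": "drive_tool", "payload": {"increments": [[[-1,0,-0.2,0,0],[-1,0,-0.45,0,0],[-1,0,-0.45,0,0],[-1,0,-0.45,0,0],[-1,0,-0.45,0,0]]], "squeeze": 5}}

```text
time_s: 13.65
tcp_pos: [0.548, -0.0594, 0.1032]
eef_rot: [180.0, 0.0, -0.9]
contact_force: [-0.6, -0.7, -0.3]
gripper_width: 0.0061
gripper_force: 0.0
```

Request:
{"api": "drive_tool", "payload": {"increments": [[[-1,0,0,0.1,0],[-1,0,0,0.23,0],[-1,0,0,0.23,0],[-1,0,0,0.23,0]]]}}

```text
time_s: 14.15
tcp_pos: [0.548, -0.0589, 0.0752]
eef_rot: [180.0, 0.0, -0.8]
contact_force: [-0.7, 0.1, -0.3]
gripper_width: 0.0006
gripper_force: 0.0
```

Request:
{"api": "drive_tool", "payload": {"increments": [[[-1,0,0.06,0,0],[-1,0,0.12,0,0],[-1,0,0.18,0,0],[-1,0,0.24,0,0],[-1,0,0.3,0,0]]]}}

```text
time_s: 14.78
tcp_pos: [0.5477, -0.0954, 0.0757]
eef_rot: [-180.0, -0.0, -0.8]
contact_force: [0.3, 0.7, 1.1]
gripper_width: 0.0003
gripper_force: 0.4
```

Request:
{"api": "drive_tool", "payload": {"increments": [[[-1,0,0.06,0,0],[-1,0,0.12,0,0],[-1,0,0.18,0,0],[-1,0,0.24,0,0],[-1,0,0.3,0,0]]]}}

```text
time_s: 15.4
tcp_pos: [0.547, -0.1313, 0.0755]
eef_rot: [180.0, 0.0, -0.8]
contact_force: [0.6, -0.1, 0.3]
gripper_width: 0.0007
gripper_force: 0.0
```

Request:
{"api": "drive_tool", "payload": {"increments": [[[-1,0,0,-0.5,0],[-1,0,0,-1,0],[-1,0,0,-1,0]]]}}

```text
time_s: 15.78
tcp_pos: [0.55, -0.1312, 0.2011]
eef_rot: [180.0, -0.6, -0.8]
contact_force: [0.1, -0.1, -1.5]
gripper_width: 0.0003
gripper_force: 0.0
```

```bash
python3 - <<'E'
from h import *
s=r.get_state();print(s["tcp_pos"],s["contact_force"],s["gripper_width"])
t=capture("top");s=capture("scene")
a=cv2.resize(t[85:205,262:395],(443,400));b=cv2.resize(s[110:230,240:370],(340,314))
o=np.zeros((400,785,3),np.uint8);o[:,:443]=a;o[:314,445:]=b
cv2.imwrite("pics/c2.png",o[:,:,::-1])
E
```

```text
[ 0.55000209 -0.13123489  0.20108679] [ 0.0556603  -0.13208711 -1.53615629] 0.0002886274535133294
```

View pics/c2.png

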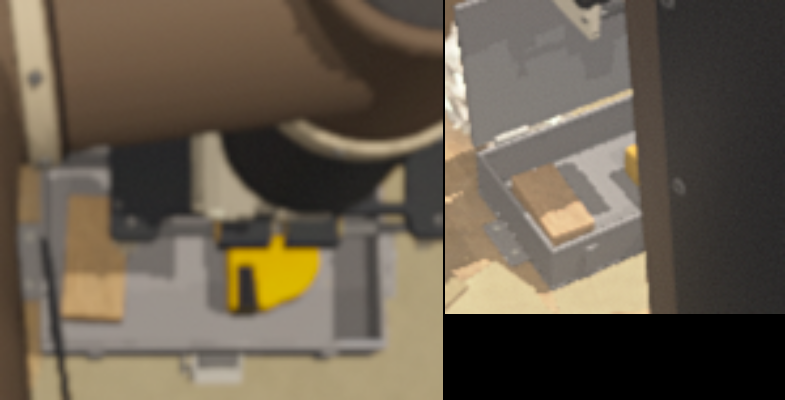

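The tape has tipped over and lies on the case floor, foot at left-crop (240,290) and body out to (320,260). It is clear of the block at (60..125, 195..320). I'll lift over the lid and go behind it, then check the tape with a cleaner view.

Request:
{"api": "drive_tool", "payload": {"increments": [[[-1,0,-0.1,-0.4,0],[-1,0,-0.1,-0.65,0],[-1,0,-0.1,-0.65,0]]]}}

```text
time_s: 16.25
tcp_pos: [0.5479, -0.1188, 0.2746]
eef_rot: [-180.0, -0.1, -0.8]
contact_force: [0.0, -0.2, -1.0]
gripper_width: 0.0006
gripper_force: 0.0
```

Request:
{"api": "drive_tool", "payload": {"increments": [[[-1,0.3,0,0,0],[-1,0.6,0,0,0],[-1,0.9,0,0,0],[-1,1,0,0,0],[-1,1,0,0,0]]]}}

```text
time_s: 16.88
tcp_pos: [0.6668, -0.1206, 0.2709]
eef_rot: [180.0, 0.2, -0.9]
contact_force: [0.1, 0.1, -0.3]
gripper_width: 0.0002
gripper_force: 0.0
```

Request:
{"api": "drive_tool", "payload": {"increments": [[[-1,0.1,0,0,0],[-1,0.22,0,0,0],[-1,0.22,0,0,0]]]}}

```text
time_s: 17.25
tcp_pos: [0.6944, -0.1209, 0.2733]
eef_rot: [-180.0, 0.0, -0.8]
contact_force: [-0.3, 0.2, 0.2]
gripper_width: 0.0007
gripper_force: 0.0
```

```bash
python3 - <<'E'
from h import *
s=r.get_state();print(s["tcp_pos"],s["contact_force"],s["gripper_width"])
t=capture("top");s=capture("scene")
a=cv2.resize(t[85:205,262:395],(443,400));b=cv2.resize(s[80:230,230:370],(340,364))
o=np.zeros((400,785,3),np.uint8);o[:,:443]=a;o[:364,445:]=b
cv2.imwrite("pics/c3.png",o[:,:,::-1])
E
```

```text
[ 0.69437779 -0.12088136  0.27325313] [-0.34941608  0.24258853  0.20503684] 0.0006732207676801582
```

View pics/c3.png

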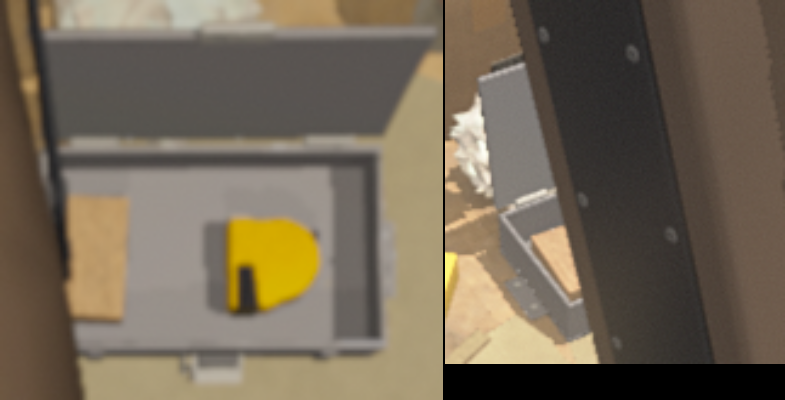

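The top view now shows the tape flat on its side at left-crop (228..320, 218..313) and the block flat at (68..128, 195..322). They are well apart and the lid is still open. I'll descend behind the lid and draw it over.

Request:
{"api": "drive_tool", "payload": {"increments": [[[-1,0,0,0.2,0],[-1,0,0,0.4,0],[-1,0,0,0.6,0],[-1,0,0,0.72,0],[-1,0,0,0.72,0]]]}}

```text
time_s: 17.98
tcp_pos: [0.693, -0.1209, 0.1863]
eef_rot: [180.0, 0.1, -0.8]
contact_force: [-1.1, 0.1, -0.2]
gripper_width: 0.0005
gripper_force: 0.0
```

Request:
{"api": "drive_tool", "payload": {"increments": [[[-1,-0.08,0,0,0],[-1,-0.16,0,0,0],[-1,-0.24,0,0,0],[-1,-0.32,0,0,0],[-1,-0.4,0,0,0]]]}}

```text
time_s: 18.6
tcp_pos: [0.6453, -0.1202, 0.1876]
eef_rot: [-180.0, -0.1, -0.8]
contact_force: [1.4, -0.6, 1.3]
gripper_width: 0.0004
gripper_force: 0.8
```

Request:
{"api": "drive_tool", "payload": {"increments": [[[-1,-0.125,0,0.01,0],[-1,-0.25,0,0.017,0],[-1,-0.383,0,0.05,0],[-1,-0.51,0,0.09,0],[-1,-0.633,0,0.158,0]]]}}

```text
time_s: 19.23
tcp_pos: [0.569, -0.1191, 0.1683]
eef_rot: [-180.0, -0.1, -0.8]
contact_force: [2.7, -0.4, 0.4]
gripper_width: 0.0002
gripper_force: 1.2
```

Request:
{"api": "drive_tool", "payload": {"increments": [[[-1,-0.108,0,0.067,0],[-1,-0.217,0,0.158,0],[-1,-0.304,0,0.258,0],[-1,-0.375,0,0.383,0],[-1,-0.44,0,0.508,0]]]}}

```text
time_s: 19.85
tcp_pos: [0.5168, -0.1184, 0.107]
eef_rot: [180.0, -0.1, -0.8]
contact_force: [3.3, 1.3, 1.9]
gripper_width: 0.0003
gripper_force: 1.6
```

Request:
{"api": "drive_tool", "payload": {"increments": [[[-1,-0.033,0,0.092,0],[-1,-0.063,0,0.16,0],[-1,-0.083,0,0.2,0],[-1,-0.1,0,0.225,0],[-1,-0.11,0,0.24,0]]]}}

```text
time_s: 20.48
tcp_pos: [0.5048, -0.1181, 0.079]
eef_rot: [180.0, -0.1, -0.8]
contact_force: [2.3, 1.2, 3.8]
gripper_width: 0.0006
gripper_force: 2.0
```

Request:
{"api": "drive_tool", "payload": {"increments": [[[-1,0,0,0.015,0],[-1,0,0,0.03,0],[-1,0,0,0.03,0]]]}}

```text
time_s: 20.85
tcp_pos: [0.5031, -0.1182, 0.0745]
eef_rot: [180.0, 0.1, -0.8]
contact_force: [1.9, 0.8, 3.3]
gripper_width: 0.0006
gripper_force: 1.5
```

Request:
{"api": "drive_tool", "payload": {"increments": [[[-1,0,0,0.015,0],[-1,0,0,0.03,0],[-1,0,0,0.03,0]]]}}

```text
time_s: 21.22
tcp_pos: [0.5033, -0.1182, 0.0739]
eef_rot: [180.0, 0.0, -0.8]
contact_force: [-10.4, 5.9, 36.2]
gripper_width: 0.0006
gripper_force: 17.7
```

The force rises sharply at tip z = 0.063, which is the closed height of the lid. I'll ease off and see whether the lid follows.

Request:
{"api": "drive_tool", "payload": {"increments": [[[-1,0,0,-0.02,0],[-1,0,0,-0.06,0],[-1,0,0,-0.1,0],[-1,0,0,-0.1,0]]]}}

```text
time_s: 21.72
tcp_pos: [0.5034, -0.1182, 0.0832]
eef_rot: [-180.0, 0.0, -0.9]
contact_force: [-0.2, 0.6, 0.8]
gripper_width: 0.0002
gripper_force: 0.0
```

Request:
{"api": "drive_tool", "payload": {"increments": [[[-1,0,0,-0.5,0],[-1,0,0,-1,0],[-1,0,0,-1,0]]]}}

```text
time_s: 22.1
tcp_pos: [0.5063, -0.1182, 0.208]
eef_rot: [-180.0, -0.5, -0.8]
contact_force: [0.0, 0.2, -1.2]
gripper_width: 0.0006
gripper_force: 0.0
```

Request:
{"api": "drive_tool", "payload": {"increments": [[[-1,0,0.5,0,0],[-1,0,1,0,0],[-1,0,1,0,0]]]}}

```text
time_s: 22.48
tcp_pos: [0.5007, -0.2412, 0.2017]
eef_rot: [-180.0, 0.2, -1.1]
contact_force: [-0.5, 0.4, -0.1]
gripper_width: 0.0007
gripper_force: 0.0
```

Request:
{"api": "drive_tool", "payload": {"increments": [[[-1,0,0.5,0,0],[-1,0,1,0,0],[-1,0,1,0,0],[-1,0,1,0,0]]]}}

```text
time_s: 22.98
tcp_pos: [0.4996, -0.3577, 0.2021]
eef_rot: [-179.9, 0.1, -0.9]
contact_force: [-0.3, -0.3, 0.0]
gripper_width: 0.0001
gripper_force: 0.0
```

```bash
python3 - <<'E'
from h import *
s=r.get_state();print(s["time_s"],s["tcp_pos"],s["contact_force"],s["qd"])
t=capture("top");s=capture("scene")
a=cv2.resize(t[85:205,262:395],(443,400));b=cv2.resize(s[80:230,230:370],(340,364))
o=np.zeros((400,785,3),np.uint8);o[:,:443]=a;o[:364,445:]=b
cv2.imwrite("pics/c4.png",o[:,:,::-1])
E
```

```text
22.975 [ 0.49959297 -0.35765196  0.2020665 ] [-0.32149478 -0.27490233  0.00349568] [ 1.31522744 -1.05067959 -0.28924331  0.14435146 -0.02598143 -0.02757277]
```

View pics/c4.png

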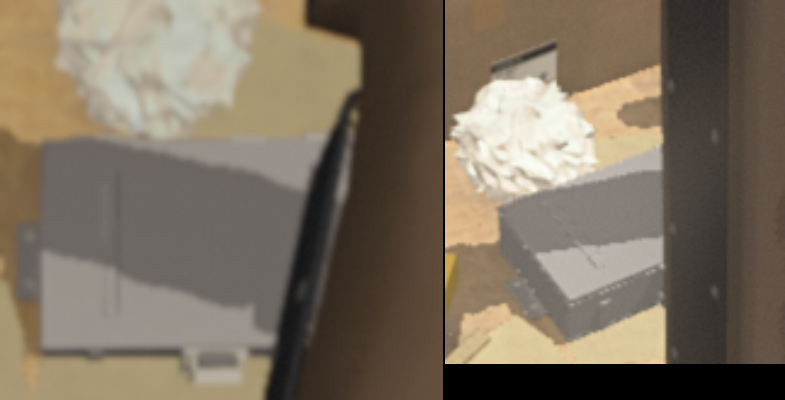

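The lid stays shut by itself, lying level in both views, with the catch at rest at left-crop (215,365). The robot touches nothing, so I'll hand in.

```bash
python3 -c "
from plant import job
print(job.close_job())"
```

```text
the job is handed in; nothing more can be done
None
```

I laid the tape measure flat on its side in the case, clear of the block. The lid is shut and held by the catch with the robot clear, and I handed the job in at about 23 s; no verdict came back.

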